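Slide the cage label plate out over the wash tray

ROBOT

A 6-joint arm with a two-finger parallel gripper is mounted at the origin on the work surface. World frame = base frame: x ahead of the robot, y to its left, z up, the work surface at z = 0. Lengths are in m, angles in rad, forces in N, time in s.
With the tool pointing down it reaches from about 0.4 to 0.825 m from the base axis. Payload 7 kg.
Tool frame: the origin (TCP) lies on the centre line of the jaws, within the pads' length; the fingertips stand tip_reach ahead of it and the grasp point (between the pads) is the TCP (tip_reach is the distance from the TCP to the fingertips, in m); z points along the fingers, y is the line along which they close (so a half turn about z gives the same grasp; the last joint's range is limited). The gripper opens to 88 mm and grips with 3 to 60 N. Pads are 19 mm wide; open, the fingers measure 130 mm over their backs; the gripper's body (78 mm by 193 mm) begins 47 mm behind the grasp point.
Start: joints at [1.504, 0.359, 0.012, 0, -1.224, -0.288], TCP at [0.235, 0.633, 0.246] pointing down, gripper open.
Joint ranges: [-3.07, 3.07], [-1.43, 2.12], [-1.02, 1.25], [-3.03, 1.67], [-3.05, -0], [-3.03, 3.03]. Speed limits (rad/s): [2.39, 2.39, 3.01, 3.14, 3.14, 3.14].

INTERFACE

Orientations are given as [roll, pitch, yaw] about the fixed x, y, z axes, in that order (R = Rz(yaw) Ry(pitch) Rx(roll)).
In Python, from station import get_state, grab_frame, calibration, job_done, find_in, mark_of, tip_reach gives the robot as it stands.
- The arm moves only by the shell command python3 -m handwheel 'ROWS' [OPENING] [FORCE]. ROWS is JSON, a list of rows, each an object with "delta_pos": the shift along the world's x, y, z in units of 30 mm (1.0 is 30 mm), a list of three; "dr": the turn, a rotation vector about the world's x, y, z in degrees, a list of three. In form: [{"delta_pos": [tx, ty, tz], "dr": [rx, ry, rz]}, ...]. A call has 1 to 10 rows; each row shifts and turns the commanded pose from where the row before left it; what a row does not reach is not made up. A row lasts 1/10 s, in which the tool goes at most 50 mm and 8.59 degrees, less where a joint would pass 70% of its speed; a pose out of reach is approached as far as the arm can. A call is refused whole if a number of a shift passes 1 or a number of a turn 8.59, either way. A call with a gripper value outside its range is refused whole. OPENING is the closure, from -1 (fully open) to 1 (shut), set as the call begins (- or left out, the last holds). The fingers move at their own pace and stop on an object; FORCE is the grip in N (left out, the last holds). Time passes only in rows, so rows that do not move let the fingers close. It gives the time, the measured TCP pose, the force, the opening and the grip force at its end, in the units of the state.
- get_state(): the state, without advancing time (a new reading comes with each control period).
- grab_frame(name): name is "side" or "top" or "wrist"; returns the picture (420x560x3 uint8, red, green, blue); there is no depth.
- calibration(name): a dict with "fx", "fy", "cx", "cy" (pixels), "extrinsics" (4x4, takes a point from world to camera coordinates). Camera axes: x right, y down, z forward; pixel columns grow to the right and rows downward; lengths in m; the calibration is good to about 2 mm. A picture is of the moment at which its call begins: read the wrist's pose just before it. calibration takes no time and is no camera call; for the wrist camera it gives the pose at the moment of the call.
- job_done(): hands the job in; it is judged then, once.
Trained networks look in the newest picture that a camera, given by its name, has taken for a name from the list of things; names that differ only in an ending like _2 or _b are one class to them, and where a whole thing is asked for, a point or a joint stands for the part that bears it (a point fixed in the world has none). Each returns a list of dicts, best first, with "conf" (0 to 1); they miss things now and then, are a little off and sometimes report something else, mostly with a low value. They report only what shows in the picture. A call takes as long as a camera call. They do not tell look-alikes from the thing itself.
- find_in(camera, query): "location" ([column, row] in pixels, amid what is visible of it).
- mark_of(camera, query): "location" ([column, row] in pixels: a listed point, or the origin of a listed thing).
The state is a dict: "t": time; "q": joint angles; "qd": joint speeds; "joint_efforts": joint torques, N m; "eef_pos": TCP position; "ee_rot": TCP orientation; "force": force on the tool from outside, world axes, zero at the start; "moment": the same for the moment, N m; "width": finger opening in m; "gripper_force": force on a finger pad.
Only numpy, scipy, OpenCV 4.12 (cv2) and the standard library are available. Lean on these libraries where they do the work, as an engineer would, in place of code of your own. Each camera call takes 0.05 s, during which the arm holds its last target. There are 200 camera calls.

TASK

The yellow cage label plate lies flat on the ledge, where its edge is hard to get at. With the fingertips, push it along the ledge until about a third of its length sticks out past the end where the blue wash tray stands, so that its edge can be taken from there later; leave it flat on the ledge and lying straight along it. Only push it: do not pick it up or let it drop, and leave the tray, the bowl, the bottle and the pot where they are.

Things in the scene. Friction and masses are not known exactly. Their poses are not given: they have to be found in the camera images.
- ledge: fixed ledge, white board on a red steel frame. Origin on the bench under the middle of its flat top; x across it, away from the robot, y along it, z up. Flat top 60 mm up, 340 mm long (y -170 to 170), 140 mm deep (x -70 to 70). A red upstand, 10 mm thick, 14 mm above the flat top, runs along the far side (x 70 to 80); near side and both ends are open. Place and yaw vary
- ledge_left_end (a point): middle of the top edge of the ledge's left end (+170 mm along the ledge's y axis), at the height of the flat top
- ledge_right_end (a point): middle of the top edge of the ledge's right end (-170 mm along the ledge's y axis), at the height of the flat top
- label_plate: loose thin stiff metal plate, yellow with a blank white panel, 130 mm long (its y axis, roughly along the ledge), 90 mm wide (its x axis), 6 mm thick, 0.13 to 0.25 kg. Origin at the centre of its underside. It starts flat near the middle of the ledge, a little askew, with at least 60 mm of free ledge beyond each end, and slides with ordinary friction
- wash_tray: loose blue open tray, 130 x 120 mm, 34 mm high, on the bench just beyond one end of the ledge, left or right by chance: the plate must stick out over this end. Origin at the centre of its underside
- steel_bowl: loose round steel bowl, 116 mm across, 36 mm high, on the bench beyond the other end of the ledge. Origin at the centre of its underside. To be left alone
- amber_bottle: loose amber bottle, 48 mm across, 95 mm high, standing on the bench on the far side of the ledge. Origin at the centre of its underside. To be left alone
- wipe_pot: loose white pot with a green lid, 68 mm across, 80 mm high, standing on the bench on the far side of the ledge. Origin at the centre of its underside. To be left alone
Things that resemble listed ones, but are neither listed nor needed, are in the scene too. Of the things that look like the wash_tray, the middle-sized one is meant.

How it is judged:
At the end, for the whole second after the job is handed in: 30 to 56 mm of the plate sticks out past the ledge end beside the wash tray (middles 135 to 161 mm apart along the ledge); it lies flat on the ledge (0.05 rad), straight along it (0.2 rad), at rest; tray, bowl, bottle and pot within 20 mm of their starts (((y of wash_tray in the frame of ledge above 0 m and y of label_plate in the frame of ledge between 0.135 and 0.161 m) or (y of wash_tray in the frame of ledge below 0 m and y of label_plate in the frame of ledge between -0.161 and -0.135 m)) and angle between the y axis of label_plate and the y axis of ledge, either way round below 0.2 rad and angle between label_plate's own z axis and vertical below 0.05 rad and z of label_plate in the frame of ledge between 0.056 and 0.064 m and linear speed of label_plate below 0.01 m/s and distance of each of wash_tray, steel_bowl, amber_bottle, wipe_pot from where it was at the start of the episode below 0.02 m); the robot touches nothing.
It fails at once if the plate is lifted more than 10 mm off the ledge (z of label_plate in the frame of ledge above 0.07 m).
It fails at once if the plate drops off the ledge (z of label_plate in the frame of ledge below 0.045 m).
It fails at once if the plate is tipped up by more than 0.2 rad (angle between label_plate's own z axis and vertical above 0.2 rad).
It fails at once if the tray, bowl, bottle or pot is shoved more than 20 mm (distance of any of wash_tray, steel_bowl, amber_bottle, wipe_pot from where it was at the start of the episode above 0.02 m).
It also fails if it takes over 40 s, if anything falls off the work surface, if the arm or the gripper's body presses on something with over 40 N, if the wrist force passes 120 N, or if a joint passes its speed limit or range.

## Working session

There is one attempt and no reset: what is moved stays moved. The work goes in short steps, Python scripts to look and compute and a shell command to move; the robot and the scene stay as the last step left them, time stands still between calls to the robot, and variables do not carry over. Pictures are saved under pics/ and viewed, at most 10 in all, crops included, and the job is handed in when it is done.

```bash
mkdir -p pics; cat > h.py <<'E'
import numpy as np,cv2
from station import *
def ray(cam,px,z):
    c=calibration(cam);E=np.array(c["extrinsics"]);R,t=E[:3,:3],E[:3,3]
    d=R.T@np.array([(px[0]-c["cx"])/c["fx"],(px[1]-c["cy"])/c["fy"],1.]);o=-R.T@t
    return o+d*(z-o[2])/d[2]
def proj(cam,p):
    c=calibration(cam);E=np.array(c["extrinsics"]);q=E[:3,:3]@np.array(p)+E[:3,3]
    return np.array([c["cx"]+c["fx"]*q[0]/q[2],c["cy"]+c["fy"]*q[1]/q[2]])
def save(cam,n):
    f=grab_frame(cam);cv2.imwrite(f"pics/{n}.png",f[:,:,::-1]);return f
E
python3 - <<'E'
from h import *
print(tip_reach() if callable(tip_reach) else tip_reach)
s=get_state();print(s['t'],s['eef_pos'],s['ee_rot'])
a=save('top','top0');b=save('side','side0')
cv2.imwrite('pics/both0.png',np.vstack([a,b])[:,:,::-1])
for q,z in [('ledge_left_end',.06),('ledge_right_end',.06),('label_plate',.06),('wash_tray',0),('steel_bowl',0),('amber_bottle',0),('wipe_pot',0)]:
  for cam in('top','side'):
    for r in mark_of(cam,q)[:3]: print(q,cam,np.round(r['location']),round(r['conf'],2),np.round(ray(cam,r['location'],z),3))
E
```

```text
0.019
0.0 [0.23436357 0.63253661 0.24464297] [ 3.13999031e+00 -1.52240023e-04 -3.54898314e-01]
ledge_left_end top [197. 196.] 0.95 [0.561 0.19  0.06 ]
ledge_left_end top [273. 188.] 0.6 [0.579 0.041 0.06 ]
ledge_left_end side [270. 256.] 0.9 [0.564 0.2   0.06 ]
ledge_left_end side [270. 212.] 0.62 [0.575 0.037 0.06 ]
ledge_right_end top [366. 185.] 0.75 [ 0.59  -0.144  0.06 ]
ledge_right_end side [271. 176.] 0.76 [ 0.587 -0.142  0.06 ]
label_plate top [273. 189.] 0.93 [0.578 0.04  0.06 ]
label_plate top [413. 189.] 0.63 [ 0.584 -0.238  0.06 ]
label_plate side [274. 213.] 0.96 [0.568 0.041 0.06 ]
label_plate side [194. 252.] 0.56 [0.713 0.194 0.06 ]
wash_tray top [163. 304.] 0.83 [0.346 0.259 0.   ]
wash_tray top [155. 116.] 0.66 [0.74  0.298 0.   ]
wash_tray top [154. 194.] 0.64 [0.571 0.291 0.   ]
wash_tray side [385. 303.] 0.85 [0.348 0.256 0.   ]
wash_tray side [262. 312.] 0.66 [0.574 0.288 0.   ]
wash_tray side [169. 314.] 0.56 [0.743 0.302 0.   ]
steel_bowl top [408. 189.] 0.92 [ 0.593 -0.245  0.   ]
steel_bowl top [322. 122.] 0.67 [ 0.737 -0.061  0.   ]
steel_bowl side [270. 179.] 0.74 [ 0.598 -0.245  0.   ]
steel_bowl side [196. 255.] 0.42 [0.734 0.123 0.   ]
amber_bottle top [238. 119.] 0.79 [0.739 0.12  0.   ]
amber_bottle side [195. 256.] 0.71 [0.735 0.125 0.   ]
wipe_pot top [322. 122.] 0.86 [ 0.736 -0.062 -0.   ]
wipe_pot top [196. 195.] 0.46 [0.571 0.202 0.   ]
wipe_pot side [209. 210.] 0.83 [ 0.742 -0.067  0.   ]
```

View pics/top0.png

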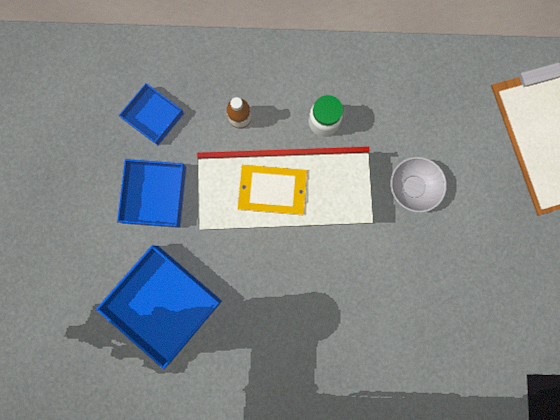

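View pics/side0.png

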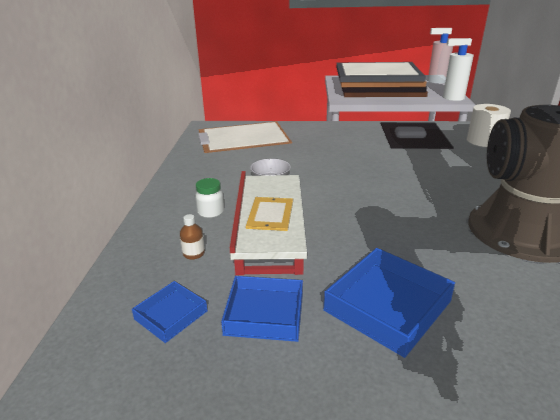

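The look-alikes of the wash tray in the top picture are the small one at (151,114), the middle-sized one at (153,193) and the large one at (159,307). The middle-sized one stands right beyond the ledge's left (+y) end, so I push towards +y. Next I refine the plate and ledge outlines and check the tray in a close crop.

```bash
cat >> h.py <<'E'
def rect(mask,cam,z):
    mask=cv2.morphologyEx(mask.astype(np.uint8),cv2.MORPH_OPEN,np.ones((2,2)))
    n,l,st,_=cv2.connectedComponentsWithStats(mask);i=1+np.argmax(st[1:,4])
    c=cv2.findContours((l==i).astype(np.uint8),cv2.RETR_EXTERNAL,cv2.CHAIN_APPROX_NONE)[0][0][:,0]
    w=np.array([ray(cam,p,z)[:2] for p in c]);(cx,cy),s,_=r=cv2.minAreaRect((w*1000).astype(np.float32))
    b=cv2.boxPoints(r);e=max([b[1]-b[0],b[2]-b[1]],key=np.linalg.norm);e=e*np.sign(e[1])
    return np.round([cx,cy],1),np.round(s,1),round(float(np.arctan2(-e[0],e[1])),3)
def yellow(f):
    h=cv2.cvtColor(f,cv2.COLOR_RGB2HSV);return cv2.inRange(h,(18,150,100),(32,255,255))>0
E
python3 - <<'E'
from h import *
f=grab_frame('top');print('plate',rect(yellow(f),'top',.066))
h=cv2.cvtColor(f,cv2.COLOR_RGB2HSV)
m=(yellow(f)|(cv2.inRange(h,(0,0,190),(179,45,255))>0));m[:,:185]=0;m[:,385:]=0;m[:145]=0;m[240:]=0
print('ledge',rect(m,'top',.06))
b=cv2.inRange(h,(100,120,50),(130,255,255))>0
for r0,r1 in((70,147),(150,235),(240,375)):
    k=np.zeros_like(b);k[r0:r1,80:230]=b[r0:r1,80:230];print('tray',rect(k,'top',.03))
cv2.imwrite('pics/crop.png',cv2.resize(f[140:240,100:400,::-1],None,fx=2.6,fy=2.6))
E
```

```text
plate (array([574.3,  39.8]), array([128.7,  88.8]), -0.06)
ledge (array([573.3,  15. ]), array([139.9, 340.2]), 0.063)
tray (array([733.6, 295.2]), array([105.6,  90.5]), -0.621)
tray (array([567.7, 285. ]), array([126.8, 131. ]), 1.52)
tray (array([344.5, 258.1]), array([179.7, 171. ]), -0.676)
```

View pics/crop.png

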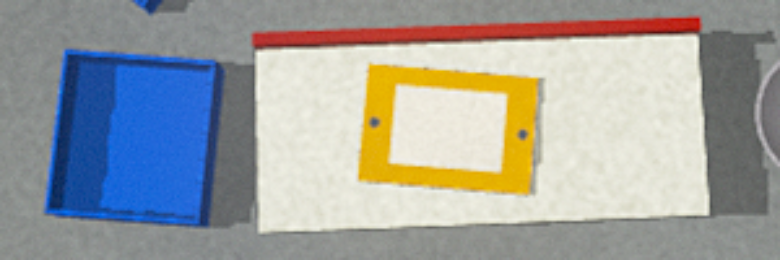

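Top crop: the plate (yellow frame, centre about (450,130)) lies askew on the white board. The tray, centre about (135,135), is the middle-sized one (127 x 131 mm measured) at the left end. The measured sizes match: ledge 340x140, plate 129x89. I move to a point behind the plate's right end with the fingers lined up across the ledge.

```bash
R='{"delta_pos":[0.46,-0.936,0],"dr":[0,0,-2.64]}'; :
python3 -m handwheel '[{"delta_pos":[0.46,-0.936,0],"dr":[0,0,-2.64]},{"delta_pos":[0.46,-0.936,0],"dr":[0,0,-2.64]},{"delta_pos":[0.46,-0.936,0],"dr":[0,0,-2.64]},{"delta_pos":[0.46,-0.936,0],"dr":[0,0,-2.64]},{"delta_pos":[0.46,-0.936,0],"dr":[0,0,-2.64]},{"delta_pos":[0.46,-0.936,0],"dr":[0,0,-2.64]},{"delta_pos":[0.46,-0.936,0],"dr":[0,0,-2.64]},{"delta_pos":[0.46,-0.936,0],"dr":[0,0,-2.64]},{"delta_pos":[0.46,-0.936,0],"dr":[0,0,-2.64]},{"delta_pos":[0.46,-0.936,0],"dr":[0,0,-2.64]}]' 0.32 20
python3 -m handwheel '[{"delta_pos":[0.46,-0.936,0],"dr":[0,0,-2.64]},{"delta_pos":[0.46,-0.936,0],"dr":[0,0,-2.64]},{"delta_pos":[0.46,-0.936,0],"dr":[0,0,-2.64]},{"delta_pos":[0.46,-0.936,0],"dr":[0,0,-2.64]},{"delta_pos":[0.46,-0.936,0],"dr":[0,0,-2.64]},{"delta_pos":[0.46,-0.936,0],"dr":[0,0,-2.64]},{"delta_pos":[0.46,-0.936,0],"dr":[0,0,-2.64]},{"delta_pos":[0.46,-0.936,0],"dr":[0,0,-2.64]},{"delta_pos":[0.46,-0.936,0],"dr":[0,0,-2.64]},{"delta_pos":[0.46,-0.936,0],"dr":[0,0,-2.64]}]'
python3 -m handwheel '[{"delta_pos":[0.46,-0.936,0],"dr":[0,0,-2.64]},{"delta_pos":[0.46,-0.936,0],"dr":[0,0,-2.64]},{"delta_pos":[0.46,-0.936,0],"dr":[0,0,-2.64]},{"delta_pos":[0.46,-0.936,0],"dr":[0,0,-2.64]},{"delta_pos":[0.46,-0.936,0],"dr":[0,0,-2.64]},{"delta_pos":[0,0,0],"dr":[0,0,0]},{"delta_pos":[0,0,0],"dr":[0,0,0]},{"delta_pos":[0,0,0],"dr":[0,0,0]}]'
```

```text
t: 1.85
eef_pos: [0.3729, 0.351, 0.2458]
ee_rot: [-3.141, 0.0, -0.817]
force: [0.2, 1.0, 0.0]
width: 0.03
gripper_force: 0.0
t: 2.85
eef_pos: [0.511, 0.0701, 0.2459]
ee_rot: [-3.141, 0.0, -1.278]
force: [1.8, 0.7, -0.9]
width: 0.0298
gripper_force: 0.0
t: 3.65
eef_pos: [0.5792, -0.0687, 0.2456]
ee_rot: [3.142, 0.0, -1.506]
force: [0.4, -0.1, -0.1]
width: 0.0297
gripper_force: 0.0
```

```bash
python3 -m handwheel '[{"delta_pos":[0,0,-0.8],"dr":[0,0,0]},{"delta_pos":[0,0,-0.8],"dr":[0,0,0]},{"delta_pos":[0,0,-0.8],"dr":[0,0,0]},{"delta_pos":[0,0,-0.8],"dr":[0,0,0]},{"delta_pos":[0,0,-0.8],"dr":[0,0,0]},{"delta_pos":[0,0,-0.8],"dr":[0,0,0]},{"delta_pos":[0,0,-0.4],"dr":[0,0,0]},{"delta_pos":[0,0,0],"dr":[0,0,0]},{"delta_pos":[0,0,0],"dr":[0,0,0]}]'
python3 - <<'E'
from h import *
a=save('top','t1');b=save('side','s1');s=get_state();print(s['t'],s['eef_pos'],s['force'])
cv2.imwrite('pics/v1.png',np.hstack([cv2.resize(a[130:250,180:400],(400,218)),cv2.resize(b[130:280,180:380],(400,300))[40:258]])[:,:,::-1])
E
```

```text
t: 4.55
eef_pos: [0.5801, -0.0686, 0.0904]
ee_rot: [-3.141, -0.0, -1.506]
force: [-0.3, -0.3, 0.4]
width: 0.0297
gripper_force: 0.0
4.65 [ 0.5804251  -0.06875008  0.09100269] [ 0.22613505 -0.71769031  0.29974146]
```

View pics/v1.png

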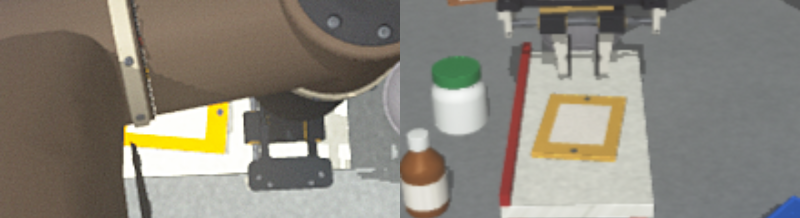

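Side view: the fingertips stand on the free board behind the plate, roughly centred on its short edge. I lower to plate height and push most of the way.

```bash
python3 -m handwheel '[{"delta_pos":[0,0,-0.14],"dr":[0,0,0]},{"delta_pos":[0,0,-0.13],"dr":[0,0,0]},{"delta_pos":[0,0,0],"dr":[0,0,0]},{"delta_pos":[0,0,0],"dr":[0,0,0]}]'
python3 -m handwheel '[{"delta_pos":[-0.021,0.333,0],"dr":[0,0,0]},{"delta_pos":[-0.021,0.333,0],"dr":[0,0,0]},{"delta_pos":[-0.012,0.2,0],"dr":[0,0,0]},{"delta_pos":[-0.012,0.2,0],"dr":[0,0,0]},{"delta_pos":[-0.012,0.2,0],"dr":[0,0,0]},{"delta_pos":[-0.012,0.2,0],"dr":[0,0,0]},{"delta_pos":[-0.012,0.2,0],"dr":[0,0,0]},{"delta_pos":[-0.012,0.2,0],"dr":[0,0,0]},{"delta_pos":[-0.012,0.2,0],"dr":[0,0,0]},{"delta_pos":[-0.012,0.2,0],"dr":[0,0,0]}]'
python3 - <<'E'
from h import *
b=save('side','s2');print('plate side',rect(yellow(b),'side',.066))
cv2.imwrite('pics/v2.png',cv2.resize(b[130:280,180:380],(800,600))[:,:,::-1])
E
```

```text
t: 5.05
eef_pos: [0.5794, -0.0691, 0.0814]
ee_rot: [3.141, -0.0, -1.507]
force: [0.0, -0.5, -0.1]
width: 0.0298
gripper_force: 0.0
t: 6.05
eef_pos: [0.5753, -0.0007, 0.0814]
ee_rot: [3.141, -0.0, -1.507]
force: [-0.0, -1.8, 0.6]
width: 0.0298
gripper_force: 0.6
plate side (array([562.5,  83.2]), array([ 86.9, 128.6]), 0.045)
```

View pics/v2.png

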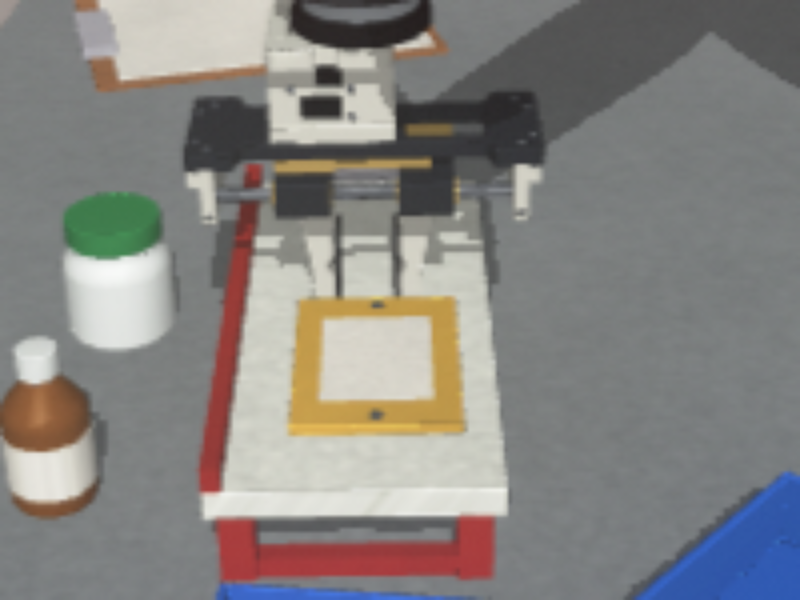

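The plate is straight now (0.045 against the ledge's 0.063), both fingertips on its rear edge. I carry on pushing.

```bash
python3 -m handwheel '[{"delta_pos":[-0.014,0.22,0],"dr":[0,0,0]},{"delta_pos":[-0.014,0.22,0],"dr":[0,0,0]},{"delta_pos":[-0.014,0.22,0],"dr":[0,0,0]},{"delta_pos":[-0.014,0.22,0],"dr":[0,0,0]},{"delta_pos":[-0.014,0.22,0],"dr":[0,0,0]},{"delta_pos":[-0.014,0.22,0],"dr":[0,0,0]},{"delta_pos":[-0.014,0.22,0],"dr":[0,0,0]},{"delta_pos":[-0.014,0.22,0],"dr":[0,0,0]},{"delta_pos":[-0.01,0.15,0],"dr":[0,0,0]},{"delta_pos":[-0.006,0.09,0],"dr":[0,0,0]}]'
python3 - <<'E'
from h import *
a=save('top','t3');b=save('side','s3');print('side',rect(yellow(b),'side',.066));print('top',rect(yellow(a),'top',.066))
cv2.imwrite('pics/v3.png',np.vstack([cv2.resize(b[170:290,180:380],(500,300)),cv2.resize(a[130:250,100:300],(500,300))])[:,:,::-1])
E
```

```text
t: 7.1
eef_pos: [0.5715, 0.0594, 0.0815]
ee_rot: [-3.142, 0.0, -1.506]
force: [0.4, -2.2, 0.1]
width: 0.0298
gripper_force: 0.5
side (array([558.8, 143.1]), array([ 86.6, 130. ]), 0.06)
top (array([528.3, 143.1]), array([ 27.1, 102.8]), 0.071)
```

View pics/v3.png

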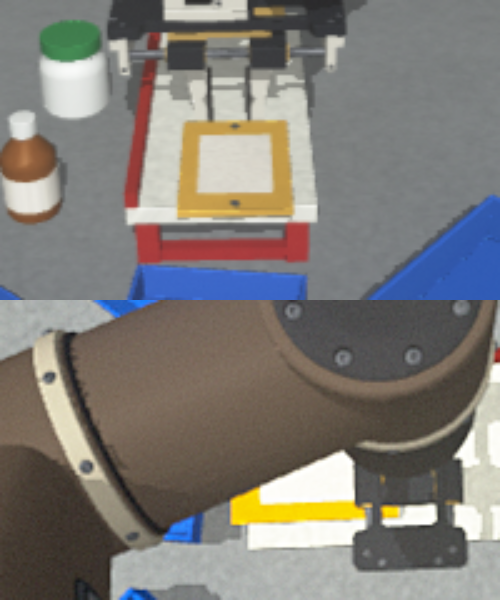

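Side and top disagree by several mm (the top view is partly hidden), so I push the sure 20 mm, then back off and measure with the arm out of the top view.

```bash
python3 -m handwheel '[{"delta_pos":[-0.01,0.15,0],"dr":[0,0,0]},{"delta_pos":[-0.01,0.15,0],"dr":[0,0,0]},{"delta_pos":[-0.01,0.15,0],"dr":[0,0,0]},{"delta_pos":[-0.008,0.12,0],"dr":[0,0,0]},{"delta_pos":[-0.005,0.08,0],"dr":[0,0,0]},{"delta_pos":[0,0,0],"dr":[0,0,0]},{"delta_pos":[0,0,0],"dr":[0,0,0]},{"delta_pos":[0,0,0],"dr":[0,0,0]}]'
python3 -m handwheel '[{"delta_pos":[0.031,-0.5,0],"dr":[0,0,0]},{"delta_pos":[0.031,-0.5,0],"dr":[0,0,0]},{"delta_pos":[0,0,0.5],"dr":[0,0,0]},{"delta_pos":[0,0,0.8],"dr":[0,0,0]},{"delta_pos":[0,0,0.8],"dr":[0,0,0]},{"delta_pos":[0,0,0.8],"dr":[0,0,0]},{"delta_pos":[0,-1,0.1],"dr":[0,0,0]},{"delta_pos":[0,-1,0],"dr":[0,0,0]},{"delta_pos":[0,-1,0],"dr":[0,0,0]},{"delta_pos":[0,-1,0],"dr":[0,0,0]}]'
python3 -m handwheel '[{"delta_pos":[0,-1,0],"dr":[0,0,0]},{"delta_pos":[0,-1,0],"dr":[0,0,0]},{"delta_pos":[0,-1,0],"dr":[0,0,0]},{"delta_pos":[0,-1,0],"dr":[0,0,0]},{"delta_pos":[0,-1,0],"dr":[0,0,0]},{"delta_pos":[0,-1,0],"dr":[0,0,0]},{"delta_pos":[0,0,0],"dr":[0,0,0]},{"delta_pos":[0,0,0],"dr":[0,0,0]}]'
python3 - <<'E'
from h import *
a=save('top','t4');b=save('side','s4');print('side',rect(yellow(b),'side',.066));c,s,y=rect(yellow(a),'top',.066);print('top',c,s,y)
d=c-[573.3,15];print('y_l',d@[-np.sin(.063),np.cos(.063)],'x_l',d@[np.cos(.063),np.sin(.063)])
for cam in('top','side'): print(cam,[np.round(ray(cam,r['location'],.06)*1000) for r in mark_of(cam,'label_plate')[:1]])
cv2.imwrite('pics/v4.png',np.vstack([cv2.resize(b[170:290,180:380],(500,300)),cv2.resize(a[130:250,100:300],(500,300))])[:,:,::-1])
E
```

```text
t: 8.0
eef_pos: [0.5703, 0.0784, 0.0815]
ee_rot: [-3.141, 0.0, -1.507]
force: [-0.9, -0.9, -0.5]
width: 0.0298
gripper_force: 0.0
t: 9.0
eef_pos: [0.5716, -0.0738, 0.1716]
ee_rot: [-3.141, 0.0, -1.507]
force: [0.3, 0.1, 0.8]
width: 0.0299
gripper_force: 0.0
t: 9.8
eef_pos: [0.5712, -0.2531, 0.1711]
ee_rot: [3.141, 0.0, -1.509]
force: [-0.3, -0.2, 0.1]
width: 0.03
gripper_force: 0.0
side (array([557.6, 163. ]), array([ 87.1, 130.5]), 0.072)
top [558.5 151. ] [ 89.3 128.7] 0.057
y_l 136.66198059475877 x_l -6.20830572038566
top [array([562., 157.,  60.])]
side [array([557., 153.,  60.])]
```

View pics/v4.png

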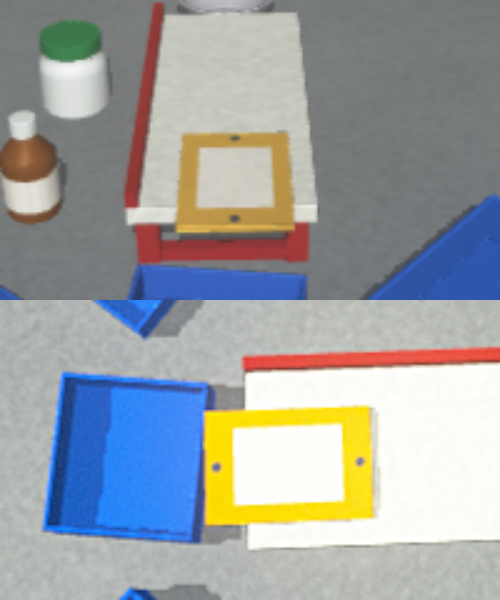

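Top view: the plate is straight and overhangs by about 16 px, or 32 mm (middles 137 mm apart). The target is about 148 mm, so I go back and push 11.5 mm more, from the 30 mm stand-off.

```bash
python3 -m handwheel '[{"delta_pos":[0,1,0],"dr":[0,0,0]},{"delta_pos":[0,1,0],"dr":[0,0,0]},{"delta_pos":[0,1,0],"dr":[0,0,0]},{"delta_pos":[0,1,0],"dr":[0,0,0]},{"delta_pos":[0,1,0],"dr":[0,0,0]},{"delta_pos":[0,1,0],"dr":[0,0,0]},{"delta_pos":[0,1,0],"dr":[0,0,0]},{"delta_pos":[0,1,0],"dr":[0,0,0]},{"delta_pos":[0,1,0],"dr":[0,0,0]},{"delta_pos":[0,1,0],"dr":[0,0,0]}]'
python3 -m handwheel '[{"delta_pos":[0,0,0],"dr":[0,0,0]},{"delta_pos":[0,0,-0.8],"dr":[0,0,0]},{"delta_pos":[0,0,-0.8],"dr":[0,0,0]},{"delta_pos":[0,0,-0.8],"dr":[0,0,0]},{"delta_pos":[0,0,-0.4],"dr":[0,0,0]},{"delta_pos":[0,0,-0.2],"dr":[0,0,0]},{"delta_pos":[0,0,0],"dr":[0,0,0]},{"delta_pos":[0,0,0],"dr":[0,0,0]}]'
```

```text
t: 11.0
eef_pos: [0.5718, 0.0505, 0.1718]
ee_rot: [-3.141, 0.0, -1.505]
force: [0.1, 0.0, 0.1]
width: 0.0298
gripper_force: 0.0
t: 11.8
eef_pos: [0.5727, 0.0486, 0.0824]
ee_rot: [-3.14, 0.0, -1.506]
force: [-0.1, 0.7, 0.1]
width: 0.0297
gripper_force: 0.0
```

```bash
python3 -m handwheel '[{"delta_pos":[-0.019,0.3,0],"dr":[0,0,0]},{"delta_pos":[-0.019,0.3,0],"dr":[0,0,0]},{"delta_pos":[-0.012,0.2,0],"dr":[0,0,0]},{"delta_pos":[-0.009,0.15,0],"dr":[0,0,0]},{"delta_pos":[-0.009,0.15,0],"dr":[0,0,0]},{"delta_pos":[-0.009,0.14,0],"dr":[0,0,0]},{"delta_pos":[-0.009,0.14,0],"dr":[0,0,0]},{"delta_pos":[0,0,0],"dr":[0,0,0]},{"delta_pos":[0,0,0],"dr":[0,0,0]}]'
python3 -m handwheel '[{"delta_pos":[0.031,-0.5,0],"dr":[0,0,0]},{"delta_pos":[0.031,-0.5,0],"dr":[0,0,0]},{"delta_pos":[0,0,0.5],"dr":[0,0,0]},{"delta_pos":[0,0,0.8],"dr":[0,0,0]},{"delta_pos":[0,0,0.8],"dr":[0,0,0]},{"delta_pos":[0,0,0.8],"dr":[0,0,0]},{"delta_pos":[0,-1,0.1],"dr":[0,0,0]},{"delta_pos":[0,-1,0],"dr":[0,0,0]},{"delta_pos":[0,-1,0],"dr":[0,0,0]},{"delta_pos":[0,-1,0],"dr":[0,0,0]}]'
python3 -m handwheel '[{"delta_pos":[0,-1,0],"dr":[0,0,0]},{"delta_pos":[0,-1,0],"dr":[0,0,0]},{"delta_pos":[0,-1,0],"dr":[0,0,0]},{"delta_pos":[0,-1,0],"dr":[0,0,0]},{"delta_pos":[0,-1,0],"dr":[0,0,0]},{"delta_pos":[0,-1,0],"dr":[0,0,0]},{"delta_pos":[0,0,0],"dr":[0,0,0]},{"delta_pos":[0,0,0],"dr":[0,0,0]}]'
python3 - <<'E'
from h import *
a=save('top','t5');b=save('side','s5');c,s,y=rect(yellow(a),'top',.066);print('top',c,s,y,rect(yellow(b),'side',.066))
d=c-[573.3,15];print('y_l',d@[-np.sin(.063),np.cos(.063)])
cv2.imwrite('pics/v5.png',np.vstack([cv2.resize(b[170:290,180:380],(500,300)),cv2.resize(a[130:250,100:300],(500,300))])[:,:,::-1])
E
```

```text
t: 12.7
eef_pos: [0.5695, 0.09, 0.0813]
ee_rot: [3.142, 0.0, -1.507]
force: [-0.8, -0.8, -0.6]
width: 0.0298
gripper_force: 0.0
t: 13.7
eef_pos: [0.5709, -0.0625, 0.1716]
ee_rot: [-3.141, 0.0, -1.507]
force: [-0.3, 0.1, -0.4]
width: 0.0293
gripper_force: 0.0
t: 14.5
eef_pos: [0.5704, -0.2417, 0.171]
ee_rot: [3.141, 0.0, -1.509]
force: [-0.8, 0.7, 0.4]
width: 0.0299
gripper_force: 0.0
top [558.2 162. ] [ 89.5 128. ] 0.072 (array([556.9, 174.1]), array([ 86.9, 130.7]), 0.074)
y_l 147.6590458140416
```

View pics/v5.png

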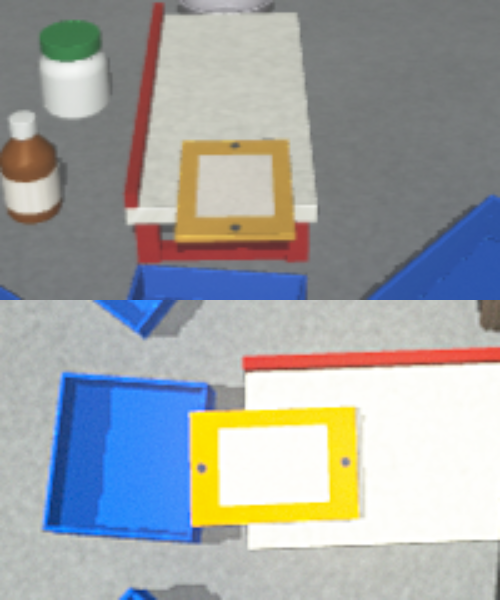

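The plate lies flat and straight, about 43 mm past the end (middles 148 mm apart). The tray, bottle and pot are unmoved, as is the visible part of the bowl, and the arm is clear.

```bash
python3 -c "from station import job_done;print(job_done())"
```

```text
the job is handed in; nothing more can be done
None
```

I pushed the label plate along the ledge and handed the job in: by the last top-camera measurement it lies flat and straight, about 43 mm past the end beside the middle-sized wash tray (30 to 56 mm wanted), though the hand-in returned no verdict.

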